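Find the high spot of a worn massage roller on bench centres

ROBOT

A 6-joint arm with a two-finger parallel gripper is mounted at the origin on the work surface. World frame = base frame: x ahead of the robot, y to its left, z up, the work surface at z = 0. Lengths are in m, angles in rad, forces in N, time in s.
With the tool pointing down it reaches from about 0.35 to 0.975 m from the base axis. Payload 4.9 kg.
Tool frame: the origin (TCP) lies on the centre line of the jaws, within the pads' length; the fingertips stand manip.tcp_to_tips ahead of it and the grasp point (between the pads) is the TCP (manip.tcp_to_tips is the distance from the TCP to the fingertips, in m); y points along the fingers, z is the direction in which the jaws open and shut, and the axes are right-handed (so a half turn about y gives the same grasp; the last joint's range is limited). The gripper opens to 85 mm and grips with 20 to 120 N. Pads are 22 mm wide; open, the fingers measure 114 mm over their backs; the gripper's body (76 mm by 85 mm) begins 54 mm behind the grasp point. The pads swing forward as they close: fully open they stand 13 mm farther back than shut.
Start: joints at [-1.418, 0.053, 1.613, -0, 1.476, -0.119], TCP at [0.168, -0.602, 0.25] pointing down, gripper open.
Joint ranges: [-3.01, 3.01], [-1.01, 2.22], [0.06, 2.58], [-1.02, 4.17], [0.09, 2.62], [-3.14, 3.14]. Speed limits (rad/s): [2.57, 2.57, 3.14, 3.14, 3.14, 3.14].

INTERFACE

Orientations are given as a unit quaternion [w, x, y, z].
In Python, from plant import manip gives the robot as it stands.
- The arm moves only by the tool apply_moves, never from a script. Its argument "moves" is a list of rows, each a list of 7 numbers: the gripper's target within -1 to 1 (shut at 1, half-way at 0, fully open at -1), then the shift along the tool's x, y, z in mm, then the turn, a rotation vector about the tool's x, y, z in degrees. A call has 1 to 20 rows; each row shifts and turns the commanded pose from where the row before left it, along the tool's axes as they then stand; what a row does not reach is not made up. A row lasts 1/10 s, in which the tool goes at most 50 mm and 8.59 degrees, less where a joint would pass 70% of its speed; a pose out of reach is approached as far as the arm can. A call with a gripper value outside its range is refused whole. The fingers move at their own pace and stop on an object; the grip force is fixed at half the most. Time passes only in rows, so rows that do not move let the fingers close. It gives the time, the measured TCP pose, the force and the opening at its end, in the units of the state.
- manip.state(): the state, without advancing time (a new reading comes with each control period).
- manip.grab_frame(name): name is "side" or "top"; returns the picture (400x640x3 uint8, blue, green, red); there is no depth.
- manip.calibration(name): a dict with "mtx" (3x3 intrinsics, pixels), "distortion" ([k1, k2, p1, p2, k3] as OpenCV has them; the pictures are not rectified), "T" (4x4, takes a point from camera to world coordinates). Camera axes: x right, y down, z forward; pixel columns grow to the right and rows downward; lengths in m; the calibration is good to about 2 mm. A picture is of the moment at which its call begins. calibration takes no time and is no camera call.
- manip.job_done(): hands the job in, once; it reports no verdict.
The state is a dict: "time": time; "joint_pos": joint angles; "joint_vel": joint speeds; "joint_efforts": joint torques, N m; "tool_pos": TCP position; "tool_rot": TCP orientation; "contact_force": force on the tool from outside, world axes, zero at the start; "ft_torque": the same for the moment, N m; "gripper_width": opening from 0.0 (shut) to 1.0 (fully open).
Only numpy, scipy, OpenCV 4.12 (cv2) and the standard library are available. Lean on these libraries where they do the work, as an engineer would, in place of code of your own. Each camera call takes 0.05 s, during which the arm holds its last target. There are 200 camera calls.

TASK

The worn massage roller is mounted on the sloping bench centres for a run-out check. First set the drive switch to its centre off position, so that the lever stands upright and stays there; only then turn the roller by its pink hand knob while watching the gauge, and leave it with its highest spot under the plunger, that is with the red pointer at its largest reading. Let go of everything and leave the other things on the counter where they stand.

Things in the scene. Friction and masses are not known exactly. Their poses are not given: they have to be found in the camera images.
- stand: Bench centres, fixed: white base 190 x 120 mm, 18 high (x -70 to 120 mm from the origin), with an aluminium frame leaning 25 degrees from vertical towards the stand's -x (the robot's side at yaw 0), a pink bar knob on top. Origin: on the counter, z up. On its +y side a dial gauge, black case 88 mm across, top 97 mm high. Seen along the spindle line nothing stands higher than the knob.
- knob_grip (a point): Centre of the knob's pink bar, on the spindle line, 167 mm up. Bar 42 long, 14 wide, 38 high, on a black disc 46 across; this point is 10 mm below the bar's end face, 28 above the disc. Turns with the knob: z points out along the spindle (25 degrees from vertical), x along the bar to the white mark. Grip across the 14 mm with the fingers along -z. Turns past a full turn, stays put, 0.05 N m.
- knob_mark (a point): Outer end of the white mark on the bar's end face, 19 mm from the spindle line; turns with the knob.
- knob (a joint): Angle of the knob in rad, positive anticlockwise seen from outside, looking down on the knob. The roller turns with it one to one. How the roller's high spot lies relative to the bar differs each time and cannot be seen.
- roller_mid (a point): Middle of the roller on the spindle line, 85 mm above the counter: pink ribbed roller 34 mm across and 55 mm long, 3 mm off-centre, held between the centres below the knob.
- plunger (a joint): Travel of the gauge's sprung plunger in m (pushed in is positive): about 0.001 on the roller's low spot and 0.007 on its high spot. It follows a cosine of the roller's angle, one period per turn, force under 1 N.
- pointer (a joint): Angle of the red pointer in rad, 450 x plunger travel: 0.45 at the roller's low spot, 3.15 at the high spot, about 1.8 + 1.35 cos(angle from high spot) between (within 0.1). Seen from above it turns clockwise as the reading grows; at 0 it points to the stand's -x (wide tick); ticks 0.45 apart. The high spot starts 0.9 rad to half a turn away, either way round.
- gauge_face (a point): Centre of the round white gauge face, on the pointer's pivot, 97 mm above the counter; the face looks straight up, the pointer is 36 mm long.
- switch_box: White drive switch box 100 x 80 x 48 mm with a pink top and one toggle lever. Fixed to the counter. Origin: centre of the underside. The lever swings along the box's x: green arrow at +x (forward), black arrow at -x (reverse); white lines at its two sides mark off.
- toggle_pivot (a point): Pivot of the toggle lever, on the middle of the box's top, 50 mm above the counter; axes as the box.
- toggle_tip (a point): Point on the lever's black grip (12 mm across, from 34 to 52 mm from the pivot), 43 mm from the pivot; moves with the lever.
- toggle (a joint): Lever angle in rad about the box's y: 0 upright (off), +0.42 forward (leaning to the green arrow), -0.42 reverse. Sprung detents at these three; it starts at forward. The off detent draws the lever in only from nearby (about 0.2 rad) and needs about 2 N at the grip to leave.
- serum_a: amber dropper bottle, 26 mm across, 75 tall; bystander, loose; origin at the centre of its underside
- serum_b: amber bottle with white cap, 30 mm across, 85 tall; bystander, loose; origin at the centre of its underside
- cream_jar: white cream jar, 60 mm across, 50 tall; bystander, loose; origin at the centre of its underside
- spare_roller: spare pink roller standing on end, 34 mm across, 55 tall; bystander, loose; origin at the centre of its underside
- parts_tray: white open tray, 100 x 160 x 25 mm; bystander, loose; origin at the centre of its underside
- tonic: blue bottle, 52 mm across, 110 tall; bystander, loose; origin at the centre of its underside
There are look-alikes about, which are no part of the job. What is shaped like the switch_box but orange or yellow is not meant.

How it is judged:
By the outcome, as a careful person would: the job done as asked, in the order asked, and still so for the second after the job is handed in, with the robot touching nothing.
It also fails if it takes over 64 s, if anything falls off the work surface, if the arm or the gripper's body presses on something with over 40 N, if the wrist force passes 120 N, or if a joint passes its speed limit or range.

## Working session

There is one attempt and no reset: what is moved stays moved. The work goes in short steps, Python scripts to look and compute and a tool call to move; the robot and the scene stay as the last step left them, time stands still between calls to the robot, and variables do not carry over. Pictures are saved under pics/ and viewed, about 8 in all and at most 12, crops included, and the job is handed in when it is done.

Besides the shell and the picture viewer there is one more tool, called after ">>>" as name([rows], argument=value, ...), one row to a line, values as JSON. apply_moves: Moves the arm, as the interface text tells. Its arguments: {"type":"object","properties":{"moves":{"type":"array","items":{"type":"array","items":{"type":"number"}}}},"required":["moves"]}

```bash
ls; mkdir -p pics
cat > h.py <<'E'
import numpy as np, cv2
from plant import manip
from scipy.spatial.transform import Rotation as R
def cal(n):
    c=manip.calibration(n); return np.array(c["mtx"]),np.array(c["distortion"]),np.array(c["T"])
def ray(n,uv):
    K,D,T=cal(n); p=cv2.undistortPoints(np.array([[uv]],float),K,D)[0,0]
    return T[:3,3],T[:3,:3]@np.array([p[0],p[1],1])
def onz(n,uv,z):
    o,d=ray(n,uv); return o+d*(z-o[2])/d[2]
def proj(n,P):
    K,D,T=cal(n); Ti=np.linalg.inv(T)
    return cv2.projectPoints(np.atleast_2d(np.array(P,float)),cv2.Rodrigues(Ti[:3,:3])[0],Ti[:3,3],K,D)[0][:,0]
def tri(a,b):
    (o1,d1),(o2,d2)=ray("top",a),ray("side",b)
    A=np.stack([d1,-d2],1); s=np.linalg.lstsq(A,o2-o1,rcond=None)[0]
    p,q=o1+d1*s[0],o2+d2*s[1]; return (p+q)/2,np.linalg.norm(p-q)
E
python3 - <<'E'
from h import *
for n in("top","side"):
    cv2.imwrite(f"pics/{n}0.png",manip.grab_frame(n)); print(n,cal(n)[2].round(3).tolist(),cal(n)[0].round(0).tolist())
s=manip.state(); print(s["tool_pos"],s["tool_rot"],s["time"],manip.tcp_to_tips)
E
```

```text
pics
top [[-0.003, -0.984, 0.178, 0.291], [-1.0, 0.003, -0.004, 0.001], [0.004, -0.178, -0.984, 1.61], [0.0, 0.0, 0.0, 1.0]] [[420.0, 0.0, 321.0], [0.0, 420.0, 197.0], [0.0, 0.0, 1.0]]
side [[-0.819, -0.34, 0.462, -0.064], [-0.573, 0.46, -0.678, 0.888], [0.019, -0.82, -0.572, 0.885], [0.0, 0.0, 0.0, 1.0]] [[483.0, 0.0, 321.0], [0.0, 483.0, 199.0], [0.0, 0.0, 1.0]]
[ 0.16772804 -0.60150452  0.24917234] [ 0.09580437 -0.09583212  0.70126526 -0.69990339] 0.1 0.019
```

View pics/top0.png

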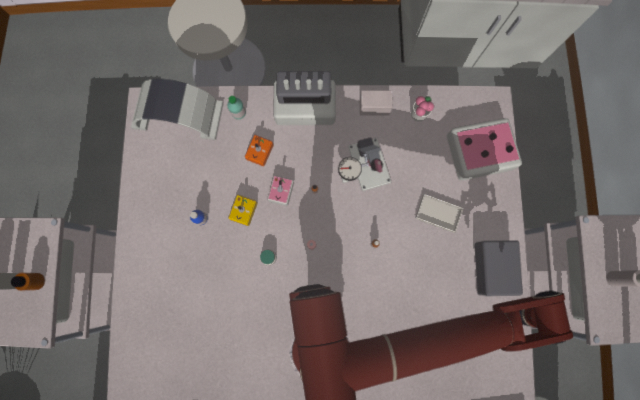

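View pics/side0.png

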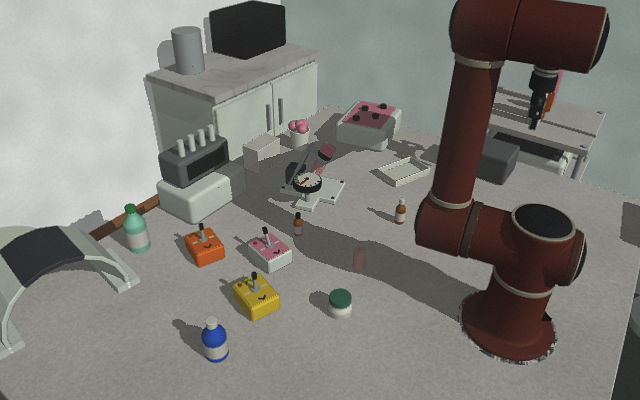

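The top view shows the pink switch at (280,190), the stand at (370,168) and the gauge at (350,169). The side view shows the switch at (270,248) and the gauge at (307,182). I'll zoom in.

Run:
```python
import cv2,numpy as np
t=cv2.imread("pics/top0.png");s=cv2.imread("pics/side0.png")
f=lambda im,x,y,w,h,k:cv2.resize(im[y:y+h,x:x+w],None,fx=k,fy=k,interpolation=cv2.INTER_CUBIC)
a=np.hstack([f(t,330,132,66,58,6),f(s,275,135,66,58,6)])
b=np.hstack([f(t,255,160,66,50,6),f(s,235,218,66,50,6)])
cv2.imwrite("pics/z0.png",np.clip(np.vstack([a,b])[:600]*1.4,0,255))
```

```text
[ WARN:0@0.079] global loadsave.cpp:1063 imwrite_ Unsupported depth image for selected encoder is fallbacked to CV_8U.
```

View pics/z0.png

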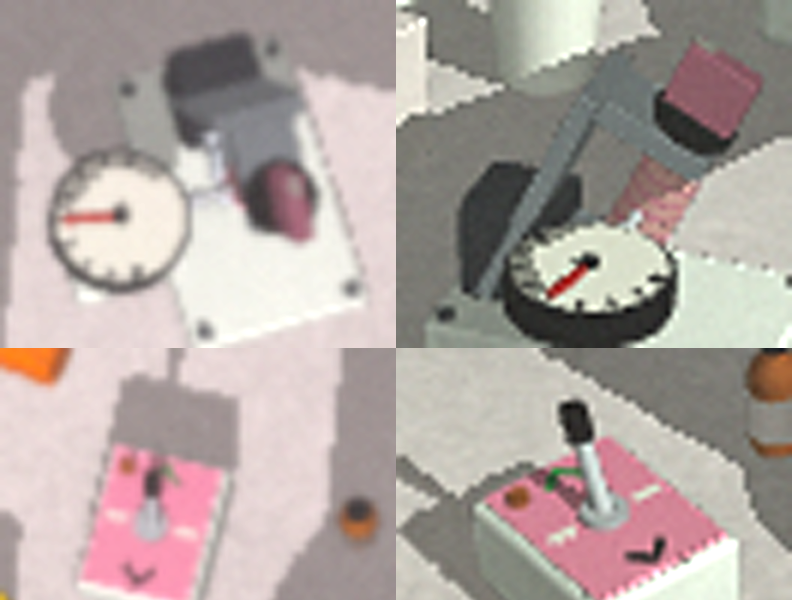

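Run:
```python
from h import *
t=cv2.imread("pics/top0.png");s=cv2.imread("pics/side0.png")
f=lambda im,x,y,w,h,k:cv2.resize(im[y:y+h,x:x+w],None,fx=k,fy=k,interpolation=cv2.INTER_CUBIC)
a=np.hstack([f(t,366,152,24,24,16),f(s,312,137,24,24,16)]).astype(float)
cv2.imwrite("pics/z1.png",np.clip(a*1.8,0,255).astype(np.uint8))
px=lambda c:(330+c[0]/6-.4,132+c[1]/6-.4)
g=onz("top",px((121,215)),.097); p=onz("top",px((63,219)),.099)
gs=onz("side",(275+(591-396)/6-.4,135+262/6-.4),.099)
ps=onz("side",(275+(549-396)/6-.4,135+297/6-.4),.099)
bl=onz("top",px((195,345)),.018);br=onz("top",px((368,302)),.018)
print("gauge",g,gs,np.linalg.norm(p-g)); print("corners",bl,br,np.linalg.norm(bl-br))
ydir=(bl-br); yaw=np.arctan2(ydir[1],ydir[0])-np.pi/2; print("yaw",np.degrees(yaw))
for q,c in((p,g),(ps,gs)):
  d=q-c; a=np.arctan2(d[1],d[0]); print("reading",(yaw+np.pi-a)%(2*np.pi))
x=np.array([np.cos(yaw),np.sin(yaw),0]); print("origin",(bl+br)/2+.07*x)
# switch: pivot/tip
pt=lambda c:(255+c[0]/6-.4,160+(c[1]-348)/6-.4)
ss=lambda c:(235+(c[0]-396)/6-.4,218+(c[1]-348)/6-.4)
print("pivot",onz("top",pt((150,522)),.05),onz("side",ss((601,516)),.05))
print("tip",tri(pt((153,480)),ss((577,420))))
print("sides",onz("top",pt((117,515)),.048),onz("top",pt((186,533)),.048),onz("side",ss((563,533)),.048),onz("side",ss((647,492)),.048))
for n,c in(("green",(563,478)),("blk",(647,553))): print(n,onz("side",ss(c),.048))
print("blk top",onz("top",pt((138,578)),.048))
```

```text
gauge [ 0.67409289 -0.11172938  0.097     ] [ 0.67087023 -0.11094919  0.099     ] 0.03620055172141676
corners [ 0.60772769 -0.16401398  0.018     ] [ 0.63587201 -0.276977    0.018     ] 0.11641626761211438
yaw 13.990198646720595
reading 1.7323428057579549
reading 1.7498528924436576
origin [ 0.68972344 -0.20357258  0.018     ]
pivot [0.60413654 0.15194141 0.05      ] [0.60050253 0.15595338 0.05      ]
tip (array([0.62186842, 0.14612852, 0.08817003]), np.float64(0.0024389319337325224))
sides [0.60911749 0.17310552 0.048     ] [0.59738461 0.12926895 0.048     ] [0.60811683 0.17294084 0.048     ] [0.59619045 0.12929425 0.048     ]
green [0.63287999 0.14411552 0.048     ]
blk [0.56989522 0.16139528 0.048     ]
blk top [0.5685991  0.15918703 0.048     ]
```

View pics/z1.png

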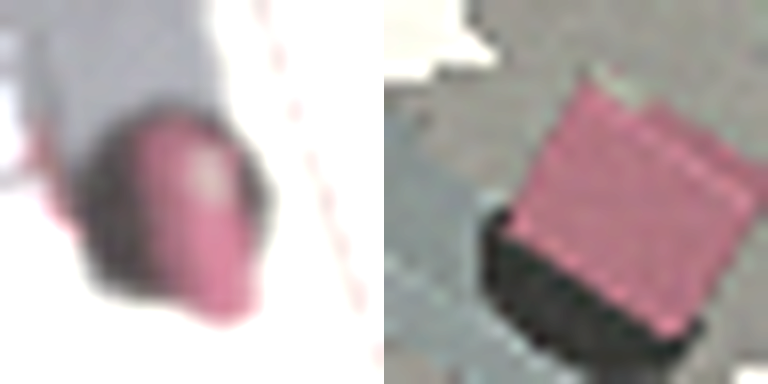

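The white mark lies on the far (+x) upper end of the bar, at (210,170) in the top crop. The pointer reads about 1.74. The pivot, lever tip and gauge all match their given sizes. Next I plan the switch move and locate the knob.

```bash
cat >> h.py <<'E'
def plan(pos,yt,zt):
    s=manip.state(); q=s["tool_rot"]; R0=R.from_quat([q[1],q[2],q[3],q[0]]); M=R0.as_matrix()
    print("t",s["time"],"pos",s["tool_pos"].round(4),"F",np.round(s["contact_force"],1),"w",round(float(s["gripper_width"]),3),"j",np.round(s["joint_pos"],2))
    print("toolaxes x",M[:,0].round(3),"y",M[:,1].round(3),"z",M[:,2].round(3))
    print("shift mm",(M.T@(np.array(pos)-s["tool_pos"])*1000).round(1))
    for sg in(1,-1):
        y=np.array(yt,float);y/=np.linalg.norm(y);z=sg*np.array(zt,float);z-=y*(y@z);z/=np.linalg.norm(z)
        T=np.stack([np.cross(y,z),y,z],1); print("rotvec deg",np.degrees(R.from_matrix(M.T@T).as_rotvec()).round(1),"; shift in target axes",(T.T@(np.array(pos)-s["tool_pos"])*1000).round(1))
BX=np.array([np.cos(np.radians(-15)),np.sin(np.radians(-15)),0])
PIV=np.array([.603,.1525,.05])
E
python3 - <<'E'
from h import *
plan(PIV+[0,0,.2],[0,0,-1],BX)
a=lambda c:(366+c[0]/16-.5,152+c[1]/16-.5); b=lambda c:(312+(c[0]-384)/16-.5,137+c[1]/16-.5)
for A,B in(((218,230),(685,135)),((212,165),(625,90)),((210,205),(670,130))): print(tri(a(A),b(B)))
# expected end-face centre at z .176 for each view
print(onz("top",a((218,230)),.176),onz("side",b((685,135)),.176))
E
```

```text
t 0.1 pos [ 0.1677 -0.6015  0.2492] F [ 0.2 -0.4 -0.4] w 1.0 j [-1.42  0.05  1.61 -0.    1.48 -0.12]
toolaxes x [-0.963 -0.269 -0.   ] y [-0.     0.002 -1.   ] z [ 0.269 -0.963 -0.002]
shift mm [-6.217e+02  5.000e-01 -6.094e+02]
rotvec deg [  0.1 -59.4  -0.1] ; shift in target axes [-8.410e+02 -8.000e-01  2.253e+02]
rotvec deg [1.000e-01 1.206e+02 1.000e-01] ; shift in target axes [ 8.410e+02 -8.000e-01 -2.253e+02]
(array([ 0.65814281, -0.21055703,  0.17493398]), np.float64(0.0038435988192552745))
(array([ 0.67118174, -0.20877451,  0.18128136]), np.float64(0.003979750000689366))
(array([ 0.6624914 , -0.20948166,  0.17539569]), np.float64(0.006512729731734753))
[ 0.65961557 -0.2095413   0.176     ] [ 0.65509096 -0.20935106  0.176     ]
```

>>> apply_moves([
  [-1,0,0,0,0,-8.5,0],
  [-1,0,0,0,0,-8.5,0],
  [-1,0,0,0,0,-8.5,0],
  [-1,0,0,0,0,-8.5,0],
  [-1,0,0,0,0,-8.5,0],
  [-1,0,0,0,0,-8.5,0],
  [-1,0,0,0,0,-8.4,0],
  [-1,-38,0,10.2,0,0,0],
  [-1,-38,0,10.2,0,0,0],
  [-1,-38,0,10.2,0,0,0],
  [-1,-38,0,10.2,0,0,0],
  [-1,-38,0,10.2,0,0,0],
  [-1,-38,0,10.2,0,0,0],
  [-1,-38,0,10.2,0,0,0],
  [-1,-38,0,10.2,0,0,0],
  [-1,-38,0,10.2,0,0,0],
  [-1,-38,0,10.2,0,0,0],
  [-1,-38,0,10.2,0,0,0],
  [-1,-38,0,10.2,0,0,0],
  [-1,-38,0,10.2,0,0,0],
])

```text
time: 2.1
tool_pos: [0.4242, -0.1577, 0.2499]
tool_rot: [0.43, -0.43, 0.561, -0.561]
contact_force: [-0.4, 0.4, 0.4]
gripper_width: 1.001
```

>>> apply_moves([
  [-1,-38,0,10.2,0,0,0],
  [-1,-38,0,10.2,0,0,0],
  [-1,-38,0,10.2,0,0,0],
  [-1,-38,0,10.2,0,0,0],
  [-1,-38,0,10.2,0,0,0],
  [-1,-38,0,10.2,0,0,0],
  [-1,-38,0,10.2,0,0,0],
  [-1,-38,0,10.2,0,0,0],
  [-1,0,0,0,0,0,0],
  [-1,0,0,0,0,0,0],
])

```text
time: 3.1
tool_pos: [0.5813, 0.1137, 0.2494]
tool_rot: [0.43, -0.431, 0.561, -0.561]
contact_force: [-0.8, 0.3, -0.5]
gripper_width: 1.0
```

Run:
```python
from h import *
plan(PIV+[0,0,.046],[0,0,-1],BX)
```

```text
t 3.1 pos [0.5813 0.1137 0.2494] F [-0.8  0.3 -0.5] w 1.0 j [ 0.07 -0.02  1.69 -0.    1.48  0.33]
toolaxes x [-0.258 -0.966  0.001] y [-0.002 -0.001 -1.   ] z [ 0.966 -0.258 -0.002]
shift mm [-43.2 153.4  11.2]
rotvec deg [0.1 0.1 0.1] ; shift in target axes [-43.1 153.4  10.9]
rotvec deg [ 1.000e-01 -1.799e+02 -1.000e-01] ; shift in target axes [ 43.1 153.4 -10.9]
```

>>> apply_moves([
  [-1,-22,0,5.5,0,0,0],
  [-1,-21,0,5.5,0,0,0],
  [-1,0,26,0,0,0,0],
  [-1,0,26,0,0,0,0],
  [-1,0,26,0,0,0,0],
  [-1,0,26,0,0,0,0],
  [-1,0,25,0,0,0,0],
  [-1,0,24,0,0,0,0],
  [-1,0,0,0,0,0,0],
  [-0.5,0,0,0,0,0,0],
  [-0.2,0,0,0,0,0,0],
  [0,0,0,0,0,0,0],
  [0.1,0,0,0,0,0,0],
  [0.2,0,0,0,0,0,0],
  [0.3,0,0,0,0,0,0],
  [0.4,0,0,0,0,0,0],
  [0.5,0,0,0,0,0,0],
  [0.6,0,0,0,0,0,0],
  [0.65,0,0,0,0,0,0],
  [0.65,0,0,0,0,0,0],
])

```text
time: 5.1
tool_pos: [0.6026, 0.1519, 0.0966]
tool_rot: [0.43, -0.431, 0.561, -0.561]
contact_force: [-0.2, -0.2, -0.4]
gripper_width: 0.175
```

Run:
```python
from h import *
plan(PIV+[0,0,.046],[0,0,-1],BX)
t=manip.grab_frame("top");s=manip.grab_frame("side")
f=lambda im,x,y,w,h,k:cv2.resize(im[y:y+h,x:x+w],None,fx=k,fy=k,interpolation=cv2.INTER_CUBIC)
cv2.imwrite("pics/z2.png",cv2.convertScaleAbs(np.hstack([f(t,250,150,66,70,6),f(s,235,200,66,70,6)]),alpha=1.4))
```

```text
t 5.1 pos [0.6026 0.1519 0.0966] F [-0.2 -0.2 -0.4] w 0.175 j [0.13 0.18 1.74 0.   1.22 0.39]
toolaxes x [-0.259 -0.966  0.   ] y [-0.002 -0.    -1.   ] z [ 0.966 -0.259 -0.001]
shift mm [-0.6  0.6  0.2]
rotvec deg [ 0.1 -0.   0. ] ; shift in target axes [-0.6  0.6  0.2]
rotvec deg [-0.0e+00  1.8e+02  1.0e-01] ; shift in target axes [ 0.6  0.6 -0.2]
```

View pics/z2.png

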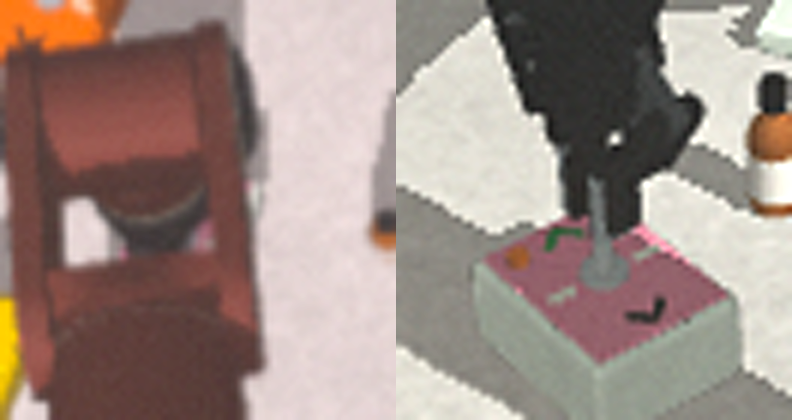

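The lever stands about upright between the pads. I'll open, rise, and check it once the arm is clear.

>>> apply_moves([
  [0.5,0,0,0,0,0,0],
  [0.3,0,0,0,0,0,0],
  [0,0,0,0,0,0,0],
  [-0.3,0,0,0,0,0,0],
  [-0.6,0,0,0,0,0,0],
  [-0.6,0,0,0,0,0,0],
  [-0.6,0,-20,0,0,0,0],
  [-0.6,0,-40,0,0,0,0],
  [-0.6,0,-45,0,0,0,0],
  [-0.6,0,-45,0,0,0,0],
  [-0.6,30,0,0,0,0,0],
  [-0.6,40,0,0,0,0,0],
  [-0.6,40,0,0,0,0,0],
  [-0.6,40,0,0,0,0,0],
  [-0.6,40,0,0,0,0,0],
])

```text
time: 6.7
tool_pos: [0.5535, -0.033, 0.2475]
tool_rot: [-0.431, 0.43, -0.561, 0.561]
contact_force: [0.0, 0.3, 0.1]
gripper_width: 0.801
```

```bash
cat >> h.py <<'E'
YAW=np.radians(14); SX=np.array([np.cos(YAW),np.sin(YAW),0]); SY=np.array([-np.sin(YAW),np.cos(YAW),0]); c25,s25=np.cos(np.radians(25)),np.sin(np.radians(25))
SP=-s25*SX+np.array([0,0,c25]); E1=c25*SX+np.array([0,0,s25])
EF=np.array([.658,-.2098,.176]); GR=EF-.01*SP
def bar(a): return np.cos(a)*E1+np.sin(a)*SY
def bary(a): return -np.sin(a)*E1+np.cos(a)*SY
E
python3 - <<'E'
from h import *
for a in (-40,-30,-20,-10,0,10,20,30):
    r=[]
    for n in("top","side"):
        p=proj(n,[EF+.019*bar(np.radians(a)),EF-.019*bar(np.radians(a))]);d=p[1]-p[0]; r.append((d.round(1),round(np.degrees(np.arctan2(d[1],d[0])),0)))
    print(a,r)
print("obs top",np.degrees(np.arctan2(178,30)),"side",np.degrees(np.arctan2(115,157)))
a=np.radians(-10); plan(GR+.1*SP,-SP,bary(a))
t=manip.grab_frame("top");s=manip.grab_frame("side")
f=lambda im,x,y,w,h,k:cv2.resize(im[y:y+h,x:x+w],None,fx=k,fy=k,interpolation=cv2.INTER_CUBIC)
cv2.imwrite("pics/z3.png",cv2.convertScaleAbs(np.hstack([f(t,250,150,66,70,6),f(s,235,200,66,70,6)]),alpha=1.4))
E
```

```text
-40 [(array([-5.1,  9.5]), np.float64(118.0)), (array([5.2, 8.6]), np.float64(59.0))]
-30 [(array([-3.4, 10.2]), np.float64(109.0)), (array([6.8, 8.5]), np.float64(51.0))]
-20 [(array([-1.7, 10.6]), np.float64(99.0)), (array([8.3, 8.2]), np.float64(45.0))]
-10 [(array([ 0.2, 10.6]), np.float64(89.0)), (array([9.5, 7.6]), np.float64(39.0))]
0 [(array([ 2. , 10.3]), np.float64(79.0)), (array([10.4,  6.7]), np.float64(33.0))]
10 [(array([3.8, 9.7]), np.float64(69.0)), (array([11. ,  5.7]), np.float64(27.0))]
20 [(array([5.4, 8.8]), np.float64(58.0)), (array([11.2,  4.4]), np.float64(22.0))]
30 [(array([6.9, 7.7]), np.float64(48.0)), (array([11.1,  3.1]), np.float64(16.0))]
obs top 80.4333140102856 side 36.2221826138628
t 6.7 pos [ 0.5535 -0.033   0.2475] F [0.  0.3 0.1] w 0.801 j [-0.19 -0.11  1.78 -0.    1.47  0.07]
toolaxes x [-0.259 -0.966  0.   ] y [ 0. -0. -1.] z [ 0.966 -0.259  0.001]
shift mm [162.2 -10.  113.5]
rotvec deg [  26.3 -107.   -12.5] ; shift in target axes [  56.8   -0.4 -189.9]
rotvec deg [11.4 69.8 24. ] ; shift in target axes [-56.8  -0.4 189.9]
```

View pics/z3.png

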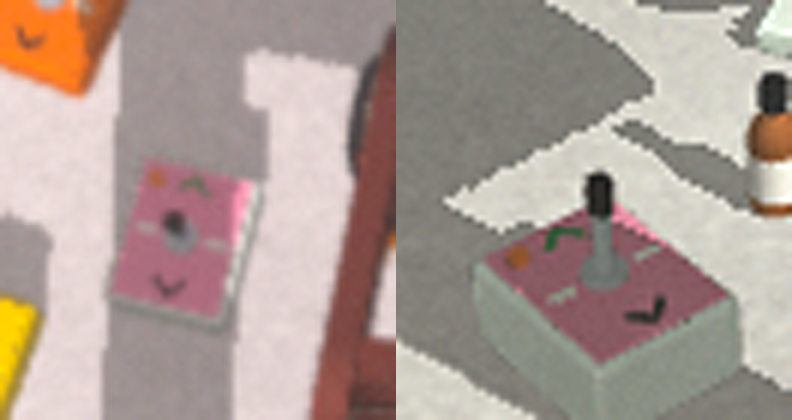

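The lever is upright after release: the tip at (600,195) is straight above the base at (605,270) in the side view. Next is the knob.

Run:
```python
from h import *
plan(GR+.09*SP,-SP,bary(np.radians(-3)))
```

```text
t 6.8 pos [ 0.5532 -0.0353  0.2474] F [0.5 0.  0.1] w 0.798 j [-0.2  -0.11  1.78 -0.    1.47  0.07]
toolaxes x [-0.264 -0.964  0.001] y [-0.    -0.001 -1.   ] z [ 0.964 -0.264  0.   ]
shift mm [157.2  -0.8 117.7]
rotvec deg [  26.2 -114.2  -14.3] ; shift in target axes [  33.9    9.9 -193.2]
rotvec deg [12.6 62.6 23.1] ; shift in target axes [-33.9   9.9 193.2]
```

>>> apply_moves([
  [-0.6,0,0,0,1.57,7.83,2.89],
  [-0.6,0,0,0,1.57,7.83,2.89],
  [-0.6,0,0,0,1.57,7.83,2.89],
  [-0.6,0,0,0,1.57,7.83,2.89],
  [-0.6,0,0,0,1.57,7.83,2.89],
  [-0.6,0,0,0,1.57,7.83,2.89],
  [-0.6,0,0,0,1.57,7.83,2.89],
  [-0.6,0,0,0,1.57,7.83,2.89],
  [-0.6,-5.6,1.6,32,0,0,0],
  [-0.6,-5.6,1.6,32,0,0,0],
  [-0.6,-5.6,1.6,32,0,0,0],
  [-0.6,-5.6,1.6,32,0,0,0],
  [-0.6,-5.6,1.6,32,0,0,0],
  [-0.6,-5.6,1.6,32,0,0,0],
  [-0.6,0,0,0,0,0,0],
  [-0.6,0,0,0,0,0,0],
])

```text
time: 8.4
tool_pos: [0.6266, -0.2126, 0.2476]
tool_rot: [0.219, 0.083, 0.711, -0.663]
contact_force: [-0.3, -0.0, -0.3]
gripper_width: 0.799
```

Run:
```python
from h import *
plan(GR+.0*SP,-SP,bary(np.radians(-3)))
t=manip.grab_frame("top");s=manip.grab_frame("side")
f=lambda im,x,y,w,h,k:cv2.resize(im[y:y+h,x:x+w],None,fx=k,fy=k,interpolation=cv2.INTER_CUBIC)
cv2.imwrite("pics/z4.png",cv2.convertScaleAbs(np.hstack([f(t,330,132,66,70,6),f(s,275,115,66,70,6)]),alpha=1.4))
```

```text
t 8.4 pos [ 0.6266 -0.2126  0.2476] F [-0.3 -0.  -0.3] w 0.799 j [-0.56 -0.05  1.76  0.35  1.15  0.71]
toolaxes x [-0.891 -0.171 -0.421] y [ 0.408  0.108 -0.907] z [ 0.201 -0.979 -0.026]
shift mm [ 1.8 88.   5.4]
rotvec deg [ 1.000e-01 -1.798e+02 -5.000e-01] ; shift in target axes [-1.8 88.1 -4.9]
rotvec deg [0.3 0.2 0.1] ; shift in target axes [ 1.8 88.1  4.9]
```

View pics/z4.png

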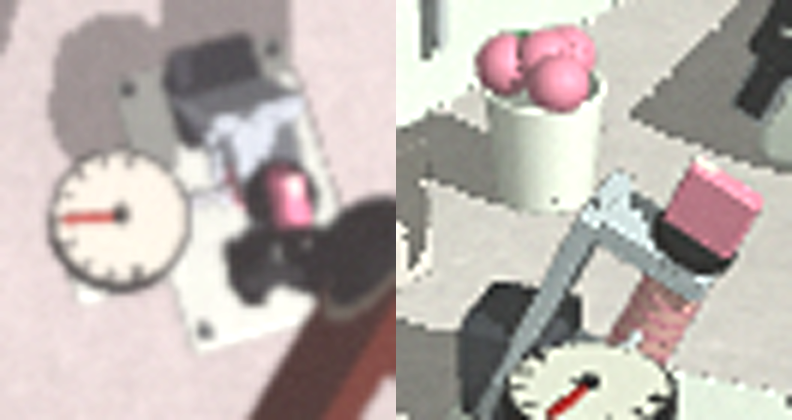

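The pink bar is clearly visible at (290,195) in the top crop, ahead of the fingers, and the gauge is unobstructed. I approach along the spindle.

>>> apply_moves([
  [-0.6,1.8,0,5,0,0,0],
  [-0.6,0,20,0,0,0,0],
  [-0.6,0,20,0,0,0,0],
  [-0.6,0,16,0,0,0,0],
  [-0.6,0,12,0,0,0,0],
  [-0.6,0,10,0,0,0,0],
  [-0.6,0,9,0,0,0,0],
  [-0.6,0,0,0,0,0,0],
  [-0.2,0,0,0,0,0,0],
  [0.1,0,0,0,0,0,0],
  [0.3,0,0,0,0,0,0],
  [0.4,0,0,0,0,0,0],
  [0.5,0,0,0,0,0,0],
  [0.55,0,0,0,0,0,0],
  [0.6,0,0,0,0,0,0],
  [0.6,0,0,0,0,0,0],
])

```text
time: 10.1
tool_pos: [0.6614, -0.2085, 0.1684]
tool_rot: [0.219, 0.083, 0.711, -0.663]
contact_force: [-1.1, 2.2, 0.5]
gripper_width: 0.202
```

```bash
cat >> h.py <<'E'
G=np.array([.6735,-.1115,.098])
def reading(tag=None,show=False):
    out=[]
    for n in("top","side"):
        im=manip.grab_frame(n).astype(int); b,g,r=im[...,0],im[...,1],im[...,2]
        c=proj(n,G)[0]; yy,xx=np.mgrid[0:400,0:640]
        m=(r-np.maximum(b,g)>50)&(np.hypot(xx-c[0],yy-c[1])<16)
        w=m.sum()
        if w<4: out.append((None,int(w)));continue
        p=np.stack([onz(n,(x,y),.098) for y,x in zip(*np.nonzero(m))])-(G if n=="top" else G+[-.0025,0,0])
        rho=np.hypot(p[:,0],p[:,1]); p=p[(rho<.041)&(rho>.008)]
        d=(p*np.hypot(p[:,0],p[:,1])[:,None]).mean(0); out.append((round(float((YAW+np.pi-np.arctan2(d[1],d[0]))%(2*np.pi)),3),int(w)))
    return out
E
python3 - <<'E'
from h import *
print(reading()); plan(GR,-SP,bary(np.radians(-3)))
E
```

```text
[(1.741, 8), (1.805, 14)]
t 10.2 pos [ 0.6614 -0.2085  0.1685] F [-1.4  2.8  1.9] w 0.2 j [-0.53  0.09  1.76  0.36  1.01  0.7 ]
toolaxes x [-0.89  -0.172 -0.422] y [ 0.409  0.107 -0.906] z [ 0.201 -0.979 -0.025]
shift mm [0.1 1.6 0.5]
rotvec deg [   0.  -179.8   -0.5] ; shift in target axes [-0.1  1.6 -0.5]
rotvec deg [0.3 0.2 0. ] ; shift in target axes [0.1 1.6 0.5]
```

>>> apply_moves([
  [0.6,0,0,-1,0,0,0],
  [0.6,0,0,-1,0,0,0],
  [0.6,0,0,0,0,0,0],
  [0.62,0,0,0,0,0,0],
  [0.64,0,0,0,0,0,0],
  [0.66,0,0,0,0,0,0],
  [0.68,0,0,0,0,0,0],
  [0.72,0,0,0,0,0,0],
  [0.8,0,0,0,0,0,0],
  [0.8,0,0,0,0,0,0],
])

```text
time: 11.2
tool_pos: [0.6609, -0.2073, 0.1684]
tool_rot: [0.219, 0.083, 0.711, -0.663]
contact_force: [-2.1, -4.2, 1.5]
gripper_width: 0.153
```

Run:
```python
from h import *
print(reading()); plan(GR,-SP,bary(np.radians(-3)))
```

```text
[(1.692, 11), (1.729, 15)]
t 11.3 pos [ 0.6609 -0.2074  0.1684] F [-2.1 -5.1 -0.2] w 0.155 j [-0.52  0.09  1.76  0.36  1.    0.7 ]
toolaxes x [-0.89  -0.172 -0.422] y [ 0.409  0.106 -0.907] z [ 0.201 -0.979 -0.024]
shift mm [-0.2  1.7  1.7]
rotvec deg [ 1.000e-01 -1.798e+02 -3.000e-01] ; shift in target axes [ 0.2  1.7 -1.7]
rotvec deg [0.2 0.2 0. ] ; shift in target axes [-0.2  1.7  1.7]
```

>>> apply_moves([
  [0.8,0,0,0.5,0,0,0],
  [0.8,0,0,0,0,6,0],
  [0.8,0,0,0,0,6,0],
  [0.8,0,0,0,0,6,0],
  [0.8,0,0,0,0,6,0],
  [0.8,0,0,0,0,0,0],
])

```text
time: 11.9
tool_pos: [0.6609, -0.2079, 0.1683]
tool_rot: [0.066, 0.22, 0.741, -0.632]
contact_force: [-2.5, -5.5, 0.5]
gripper_width: 0.154
```

Run:
```python
from h import *
print(reading()); plan(GR,-SP,bary(np.radians(-3)))
```

```text
[(2.262, 8), (2.288, 16)]
t 12.0 pos [ 0.6609 -0.2079  0.1683] F [-3.1 -5.2  0.7] w 0.156 j [-0.53  0.09  1.76  0.36  1.    1.12]
toolaxes x [-0.895  0.241 -0.375] y [ 0.409  0.106 -0.907] z [-0.179 -0.965 -0.193]
shift mm [-0.8  1.7  0.9]
rotvec deg [-1.000e-01  1.562e+02  3.000e-01] ; shift in target axes [ 0.3  1.7 -1.1]
rotvec deg [  0.2 -23.8   0.1] ; shift in target axes [-0.3  1.7  1.1]
```

>>> apply_moves([
  [0.8,0,0,0,0,8,0],
  [0.8,0,0,0,0,8,0],
  [0.8,0,0,0,0,8,0],
  [0.8,0,0,0,0,8,0],
  [0.8,0,0,0,0,8,0],
  [0.8,0,0,0,0,0,0],
])

```text
time: 12.6
tool_pos: [0.6605, -0.2086, 0.168]
tool_rot: [-0.192, 0.423, 0.718, -0.519]
contact_force: [-4.8, -7.3, 0.3]
gripper_width: 0.153
```

Run:
```python
from h import *
print(reading(),reading()); plan(GR,-SP,bary(np.radians(-3)))
```

```text
[(2.887, 10), (2.923, 14)] [(2.887, 10), (2.923, 14)]
t 12.8 pos [ 0.6605 -0.2086  0.168 ] F [-3.9 -7.   0.5] w 0.155 j [-0.53  0.09  1.76  0.36  1.    1.82]
toolaxes x [-0.57   0.805 -0.164] y [ 0.408  0.105 -0.907] z [-0.713 -0.584 -0.388]
shift mm [-0.9  1.6 -0.6]
rotvec deg [-2.000e-01  1.162e+02  1.000e-01] ; shift in target axes [ 1.   1.6 -0.5]
rotvec deg [  0.1 -63.8   0.2] ; shift in target axes [-1.   1.6  0.5]
```

>>> apply_moves([
  [0.8,0,0,0,0,8,0],
  [0.8,0,0,0,0,8,0],
  [0.8,0,0,0,0,8,0],
  [0.8,0,0,0,0,6,0],
  [0.8,0,0,0,0,0,0],
])

```text
time: 13.3
tool_pos: [0.6599, -0.2088, 0.1678]
tool_rot: [-0.372, 0.542, 0.644, -0.392]
contact_force: [-7.0, -7.9, 1.3]
gripper_width: 0.151
```

Run:
```python
from h import *
print(reading(),reading()); plan(GR,-SP,bary(np.radians(-3)))
```

```text
[(2.973, 9), (3.019, 13)] [(2.964, 8), (3.019, 13)]
t 13.5 pos [ 0.6599 -0.2088  0.1678] F [-7.1 -7.2  0.6] w 0.151 j [-0.53  0.09  1.76  0.36  1.01  2.34]
toolaxes x [-0.138  0.989  0.052] y [ 0.406  0.104 -0.908] z [-0.903 -0.104 -0.416]
shift mm [-0.3  1.6 -1.6]
rotvec deg [-0.3 86.2 -0. ] ; shift in target axes [ 1.6  1.6 -0.4]
rotvec deg [ -0.  -93.8   0.3] ; shift in target axes [-1.6  1.6  0.4]
```

>>> apply_moves([
  [0.8,0,0,0,0,8,0],
  [0.8,0,0,0,0,8,0],
  [0.8,0,0,0,0,8,0],
  [0.8,0,0,0,0,6,0],
  [0.8,0,0,0,0,0,0],
])

```text
time: 14.0
tool_pos: [0.6594, -0.2086, 0.1675]
tool_rot: [-0.526, 0.625, 0.525, -0.239]
contact_force: [-10.4, -7.3, 2.6]
gripper_width: 0.156
```

Run:
```python
from h import *
print(reading(),reading()); plan(GR,-SP,bary(np.radians(-3)))
```

```text
[(2.675, 9), (2.737, 20)] [(2.675, 9), (2.737, 20)]
t 14.2 pos [ 0.6594 -0.2086  0.1675] F [-10.4  -7.5   2.3] w 0.151 j [-0.53  0.09  1.76  0.36  1.01  2.86]
toolaxes x [0.332 0.908 0.253] y [ 0.405  0.105 -0.908] z [-0.852  0.405 -0.333]
shift mm [ 0.6  1.6 -2.2]
rotvec deg [-0.3 56.2 -0.2] ; shift in target axes [ 2.2  1.6 -0.7]
rotvec deg [  -0.2 -123.8    0.4] ; shift in target axes [-2.2  1.6  0.7]
```

>>> apply_moves([
  [0.8,0,0,0,0,-7.5,0],
  [0.8,0,0,0,0,-7.5,0],
  [0.8,0,0,0,0,0,0],
])

```text
time: 14.5
tool_pos: [0.6596, -0.2088, 0.1676]
tool_rot: [-0.451, 0.588, 0.59, -0.32]
contact_force: [-8.8, -8.0, 2.1]
gripper_width: 0.155
```

Run:
```python
from h import *
print(reading()); plan(GR,-SP,bary(np.radians(-3)))
```

```text
[(2.883, 9), (2.923, 14)]
t 14.6 pos [ 0.6596 -0.2088  0.1676] F [-8.5 -7.4  2. ] w 0.154 j [-0.53  0.09  1.76  0.36  1.01  2.6 ]
toolaxes x [0.1   0.982 0.158] y [ 0.405  0.105 -0.908] z [-0.909  0.155 -0.388]
shift mm [ 0.1  1.6 -2. ]
rotvec deg [-0.3 71.3 -0.1] ; shift in target axes [ 1.9  1.6 -0.5]
rotvec deg [-1.000e-01 -1.087e+02  3.000e-01] ; shift in target axes [-1.9  1.6  0.5]
```

>>> apply_moves([
  [0.8,0,0,0,0,-8,0],
  [0.8,0,0,0,0,-8,0],
  [0.8,0,0,0,0,-8,0],
  [0.8,0,0,0,0,-8,0],
  [0.8,0,0,0,0,0,0],
])

```text
time: 15.1
tool_pos: [0.6602, -0.2087, 0.1679]
tool_rot: [-0.271, 0.477, 0.692, -0.469]
contact_force: [-5.0, -7.7, 1.0]
gripper_width: 0.155
```

Run:
```python
from h import *
print(reading()); plan(GR,-SP,bary(np.radians(-3)))
```

```text
[(2.973, 9), (3.019, 13)]
t 15.2 pos [ 0.6602 -0.2087  0.1679] F [-4.9 -8.2  0.9] w 0.149 j [-0.53  0.09  1.76  0.36  1.01  2.04]
toolaxes x [-0.396  0.915 -0.072] y [ 0.407  0.104 -0.907] z [-0.823 -0.389 -0.414]
shift mm [-0.8  1.6 -1.1]
rotvec deg [ -0.3 103.3   0. ] ; shift in target axes [ 1.2  1.6 -0.5]
rotvec deg [  0.  -76.7   0.2] ; shift in target axes [-1.2  1.6  0.5]
```

>>> apply_moves([
  [0.8,0,0,0,0,-8,0],
  [0.8,0,0,0,0,-8,0],
  [0.8,0,0,0,0,-8,0],
  [0.8,0,0,0,0,-6,0],
  [0.8,0,0,0,0,0,0],
])

```text
time: 15.7
tool_pos: [0.6607, -0.2084, 0.1682]
tool_rot: [-0.082, 0.34, 0.739, -0.576]
contact_force: [-3.1, -5.9, 0.0]
gripper_width: 0.153
```

Run:
```python
from h import *
print(reading()); plan(GR,-SP,bary(np.radians(-3)))
```

```text
[(2.662, 10), (2.737, 20)]
t 15.8 pos [ 0.6607 -0.2083  0.1682] F [-3.9 -7.  -0.2] w 0.153 j [-0.53  0.09  1.76  0.36  1.    1.52]
toolaxes x [-0.754  0.599 -0.27 ] y [ 0.408  0.105 -0.907] z [-0.515 -0.794 -0.323]
shift mm [-1.   1.6  0. ]
rotvec deg [-2.000e-01  1.332e+02  1.000e-01] ; shift in target axes [ 0.7  1.6 -0.7]
rotvec deg [  0.1 -46.8   0.2] ; shift in target axes [-0.7  1.6  0.7]
```

Three equal-reading pairs, (46.8, 123.8), (63.8, 108.7) and (76.7, 93.8), put the peak at a tool angle of about 85.5°. I go there, relax the side force, and release.

>>> apply_moves([
  [0.8,0,0,0,0,8,0],
  [0.8,0,0,0,0,8,0],
  [0.8,0,0,0,0,8,0],
  [0.8,0,0,0,0,8,0],
  [0.8,0,0,0,0,6.7,0],
  [0.8,-1,0,1,0,0,0],
  [0.8,0,0,0,0,0,0],
])

```text
time: 16.5
tool_pos: [0.66, -0.2089, 0.1678]
tool_rot: [-0.323, 0.512, 0.67, -0.43]
contact_force: [-4.8, -4.1, 1.8]
gripper_width: 0.151
```

Run:
```python
from h import *
print(reading()); plan(GR,-SP,bary(np.radians(-3)))
```

```text
[(3.012, 7), (3.068, 14)]
t 16.6 pos [ 0.66   -0.2089  0.1678] F [-4.8 -4.2  0.9] w 0.152 j [-0.53  0.09  1.76  0.36  1.01  2.19]
toolaxes x [-0.267  0.964 -0.007] y [ 0.408  0.106 -0.907] z [-0.873 -0.245 -0.421]
shift mm [-0.5  1.6 -1.5]
rotvec deg [-0.3 94.5  0.1] ; shift in target axes [ 1.5  1.6 -0.3]
rotvec deg [  0.1 -85.5   0.3] ; shift in target axes [-1.5  1.6  0.3]
```

>>> apply_moves([
  [0.6,0,0,0.5,0,0,0],
  [0.5,0,0,0,0,0,0],
  [0.3,0,0,0,0,0,0],
  [0.1,0,0,0,0,0,0],
  [-0.1,0,0,0,0,0,0],
  [-0.1,0,0,0,0,0,0],
  [-0.1,0,-15,0,0,0,0],
  [-0.1,0,-25,0,0,0,0],
  [-0.1,0,-30,0,0,0,0],
  [-0.1,0,-30,0,0,0,0],
  [-0.1,0,0,0,0,0,0],
])

```text
time: 17.7
tool_pos: [0.6203, -0.2212, 0.2659]
tool_rot: [-0.319, 0.515, 0.67, -0.429]
contact_force: [0.6, 0.4, 1.7]
gripper_width: 0.546
```

Run:
```python
from h import *
print(reading(),reading()); plan(GR,-SP,bary(np.radians(-3)))
t=manip.grab_frame("top");s=manip.grab_frame("side")
f=lambda im,x,y,w,h,k:cv2.resize(im[y:y+h,x:x+w],None,fx=k,fy=k,interpolation=cv2.INTER_CUBIC)
cv2.imwrite("pics/z5.png",cv2.convertScaleAbs(np.hstack([f(t,250,130,150,130,2.6),f(s,225,115,150,130,2.6)]),alpha=1.4))
```

```text
[(3.129, 7), (3.149, 13)] [(3.153, 7), (3.149, 13)]
t 17.9 pos [ 0.6187 -0.2191  0.2573] F [-0.5 -0.3 -0.8] w 0.554 j [-0.58 -0.07  1.76  0.35  1.17  2.2 ]
toolaxes x [-0.267  0.964 -0.006] y [ 0.407  0.107 -0.907] z [-0.873 -0.245 -0.421]
shift mm [ -1.1 100.7  -2.3]
rotvec deg [-0.3 94.5  0.2] ; shift in target axes [  2.2 100.7  -0.4]
rotvec deg [  0.2 -85.5   0.3] ; shift in target axes [ -2.2 100.7   0.4]
```

View pics/z5.png

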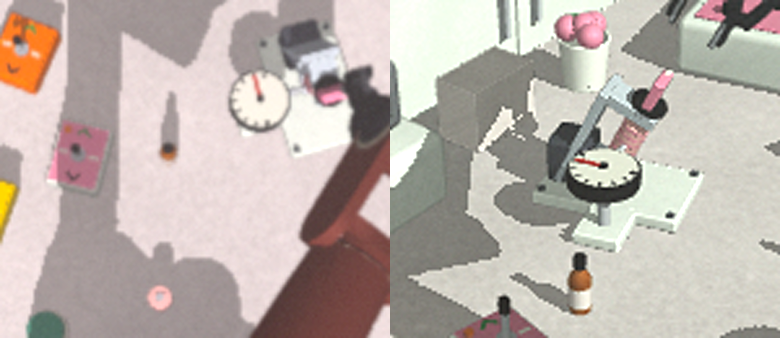

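The switch lever is still upright (side crop (503,312)). The pointer stands at 3.13–3.15, which is the maximum. The gripper is clear and the bystanders are where they were. Handing in.

Run:
```python
from h import *
print(reading(),manip.state()["contact_force"].round(1)); print(manip.job_done())
```

```text
[(3.142, 6), (3.149, 13)] [-0.8 -0.4 -0.8]
the job is handed in; nothing more can be done
None
```

The job is handed in: the drive switch is off, and the roller was then turned to its highest spot and let go, at about 18 s of the 64 s allowed.

- **Switch:** I brought the lever upright by closing the jaws centred over its pivot, then opened them. Pictures taken after release and again at the end show it standing upright.
- **Roller:** I gripped the pink knob along the spindle and turned it through the peak and back. Three pairs of equal readings put the high spot at tool angles of 85.3°, 86.2° and 85.3°, so I left it at 85.5°.
- **Last checks:** The released pointer read 3.14 (top view) and 3.15 (side view), against a nominal maximum of 3.15. The contact force was about zero, the gripper was about 90 mm clear of the knob, and the other things I could see were where they had been.
- **One disagreement:** While I held the knob, the peak read only about 3.0, then rose to 3.14 on release. I put this down to side load from the grip. That load was nearly the same across each pair, so the angle should hold, but I did not re-test it without load.

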